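# Shut down the bench wheel and take off its retaining cap

## Robot

A 6-joint arm with a two-finger parallel gripper is mounted at the origin on the work surface. World frame = base frame: x ahead of the robot, y to its left, z up, the work surface at z = 0. Lengths are in m, angles in rad, forces in N, time in s.
With the tool pointing down it reaches from about 0.35 to 0.875 m from the base axis. Payload 15.5 kg.
Tool frame: the origin (TCP) lies midway between the tips of the shut fingers; the grasp point (between the pads) lies 19 mm behind it; z points along the fingers, y is the direction in which the jaws open and shut (so a half turn about z gives the same grasp; the last joint's range is limited). The gripper opens to 85 mm and grips with 20 to 120 N. Pads are 22 mm wide; open, the fingers measure 114 mm over their backs; the gripper's body (76 mm by 85 mm) begins 54 mm behind the grasp point. The pads swing forward as they close: fully open they stand 13 mm farther back than shut.
Start: joints at [-1.288, 0.494, 1.345, -0, 1.302, -0.096], TCP at [0.231, -0.581, 0.231] pointing down, gripper open.
Joint ranges: [-2.91, 2.91], [-0.82, 2.16], [0.22, 2.67], [-1.22, 4.37], [0.12, 2.79], [-3.08, 3.08]. Speed limits (rad/s): [1.89, 1.89, 2.57, 3.01, 3.01, 3.01].

## Interface

Orientations are given as a 3x3 rotation matrix whose columns are the frame's x, y, z axes.
In Python, from workcell import * gives the robot as it stands. Calls block until the motion is done:
- move_pose(position, orientation): joint-space move of the TCP to a pose.
- servo_line(position, ori=None, speed=0.15): straight line of the TCP; ori=None keeps the orientation; speed is the mean speed in m/s.
- goto_joints(angles): joint-space move.
- gripper_to(opening): finger opening in m; the grip force is fixed at half the most; returns when the fingers have stopped.
- sleep(seconds).
- solve_ik(position, orientation): joint angles nearest the present ones, or None.
- snapshot(name): name is "scene" or "top" or "wrist"; returns the picture (384x512x3 uint8, red, green, blue); there is no depth.
- camera_info(name): a dict with "K" (3x3 intrinsics, pixels), "rvec" (rotation vector, rad) and "tvec" (3), from world to camera coordinates, as OpenCV has them. Camera axes: x right, y down, z forward; pixel columns grow to the right and rows downward; lengths in m; the calibration is good to about 2 mm. The wrist camera is an equidistant fisheye: a pixel r from the principal point sees the ray r / f radians off the axis. A picture is of the moment at which its call begins: read the wrist's pose just before it. camera_info takes no time and is no camera call; for the wrist camera it gives the pose at the moment of the call.
A pose or a line that the arm cannot do raises Unreachable and nothing moves.
- hand_in(): hands the job in, once; it reports no verdict.
Readings, each from a call of its own:
- get_t(): time.
- get_qpos(): joint angles.
- get_qd(): joint speeds.
- get_joint_torque(): joint torques, N m.
- get_eef_pos(): TCP position.
- get_ee_rot(): TCP orientation.
- get_contact_force(): force on the tool from outside, world axes, zero at the start.
- get_moment(): the same for the moment, N m.
- get_gripper_width(): finger opening in m.
Only numpy, scipy, OpenCV 4.12 (cv2) and the standard library are available. Lean on these libraries where they do the work, as an engineer would, in place of code of your own. Each camera call takes 0.05 s, during which the arm holds its last target. There are 200 camera calls.

## Task

Shut down the bench-top potter's wheel: on the control box press the large round key, then the square key, then the small round key, one at a time, each fully down and let up again. Then take the black cap with the round grip off the wheel's spindle: wheels are set up for either direction of spin, so its thread may be left- or right-handed: find out which way it loosens, turn it loose where it sits, and lift it off. Finish while still holding the cap in the gripper, upright and still, about 10 cm above the wheel head and over the wheel, with the pot, tub and wooden rib left where they stand.

Things in the scene. Friction and masses are not known exactly. Their poses are not given: they have to be found in the camera images.
- wheel: Bench-top potter's wheel, fixed and not turning: grey drum, teal splash pan 280 mm across (rim 104 mm above the table), flat aluminium wheel head 190 mm across whose top is 115 mm above the table. Origin on the spindle axis at table level, z up. The cap starts with its x axis along this body's x axis within 0.05 rad.
- cap: Loose black cap on the spindle, 0.15 to 0.3 kg. Round skirt 71 mm across, 26 mm high; on it a round grip 42 mm across, rising from 26 to 59 mm above the origin; on its top a white pointer line runs from the centre along the cap's +x. Origin: centre of the underside, on the wheel head (115 mm above the table) at the start; z up.
- cap_knob (a point): Centre of the round grip's top, 59 mm above the cap's underside. Thread hand varies, not visible. Wrong way: stops dead after about 10 degrees (3 to 18), fingers then slip. Right way: turns easily, and is loose, to be lifted straight up, from 55 to 125 degrees from the start (best 70 to 90); before that it lifts only 1 to 2 mm. Nothing but its weight keeps it down.
- key_large (a joint): Large round key, 42 mm across. White spring key, 1.2 N to start and 4 N to bottom, springs back. Stands on one of three places 64 mm apart along the control box; which key is where varies. Joint value: metres pressed, 0 up, 0.006 fully down.
- key_square (a joint): Square key, 27 mm wide. White spring key, 1.2 N to start and 4 N to bottom, springs back. Stands on one of three places 64 mm apart along the control box; which key is where varies. Joint value: metres pressed, 0 up, 0.006 fully down.
- key_small (a joint): Small round key, 20 mm across. White spring key, 1.2 N to start and 4 N to bottom, springs back. Stands on one of three places 64 mm apart along the control box; which key is where varies. Joint value: metres pressed, 0 up, 0.006 fully down.
- key_large_top (a point): Centre of the top face of the large round key; 60 mm above the table when up, 12 mm above its black bezel, moves down with the key.
- key_square_top (a point): Centre of the top face of the square key; 60 mm above the table when up, 12 mm above its black bezel, moves down with the key.
- key_small_top (a point): Centre of the top face of the small round key; 60 mm above the table when up, 12 mm above its black bezel, moves down with the key.
- keybox: Grey control box, fixed on the table, 216 mm (its x, along which the keys stand in a row) by 104 mm (its y), 42 mm high. Origin at the centre of its underside.
- pot: Bystander: clay-coloured pot 90 mm across, 85 mm high, loose. Origin at the centre of its underside.
- tub: Bystander: white tub 110 mm across, 90 mm high, loose. Origin at the centre of its underside.
- rib: Bystander: flat wooden rib 60 x 110 x 12 mm lying on the table, loose. Origin at the centre of its underside.
There are look-alikes about, which are no part of the job. Leave any blue or green look-alike of the cap alone.

How it is judged:
By the outcome, as a careful person would: the job done as asked, in the order asked, and still so for the second after the job is handed in, while the arm keeps its last pose, push and grip.
It also fails if it takes over 58 s, if anything falls off the work surface, if the arm or the gripper's body presses on something with over 40 N, if the wrist force passes 120 N, or if a joint passes its speed limit or range.

## Working session

There is one attempt and no reset: what is moved stays moved. The work goes in short steps, each a Python script; the robot and the scene stay as the last script left them, time stands still between calls to the robot, and variables do not carry over. Pictures are saved under pics/ and viewed, on a budget of 10 in all, crops included, one or two more only if the job needs it, and the job is handed in when it is done.

```bash
ls; mkdir -p pics
python3 - <<'E'
from workcell import *
import cv2
for n in ("scene","top"):
    im=snapshot(n); cv2.imwrite(f"pics/{n}1.png",im[:,:,::-1]); print(n,camera_info(n))
print(camera_info("wrist"),get_t())
E
```

```text
pics
scene {'K': array([[409.82726679,   0.        , 255.41262415],
       [  0.        , 409.82726679, 181.05258969],
       [  0.        ,   0.        ,   1.        ]]), 'rvec': array([ 2.10910161,  1.58852637, -0.47116342]), 'tvec': array([-0.18790159, -0.35243528,  1.65210827])}
top {'K': array([[449.11169876,   0.        , 255.25761102],
       [  0.        , 449.11169876, 199.22093599],
       [  0.        ,   0.        ,   1.        ]]), 'rvec': array([ 2.14700282, -2.1988485 ,  0.10432644]), 'tvec': array([0.07072985, 0.55093402, 1.17583469])}
{'K': array([[297.31863964,   0.        , 253.21136376],
       [  0.        , 297.31863964, 195.97410979],
       [  0.        ,   0.        ,   1.        ]]), 'rvec': array([-2.40649796,  1.63563811,  0.22376905]), 'tvec': array([-0.62369184, -0.03358211,  0.37773017])} 0.1
```

View pics/top1.png

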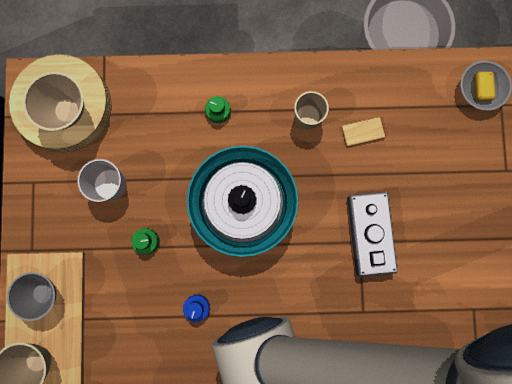

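View pics/scene1.png

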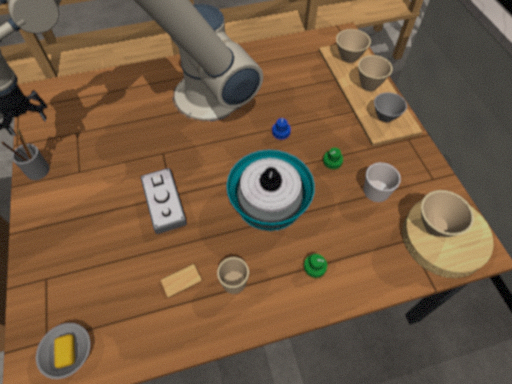

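The top view shows the keybox with the small key at (371,209), large at (374,234) and square at (377,258). The black cap is on the wheel at (242,200), its pointer heading up and slightly right. The scene view agrees. Next I turn these pixels into positions.

```bash
cat > h.py <<'E'
from workcell import *
import cv2, numpy as np
def ray(n,uv,info=None):
    c=info or camera_info(n);K=c["K"];R=cv2.Rodrigues(np.array(c["rvec"]))[0];C=-R.T@c["tvec"]
    x=np.array([(uv[0]-K[0,2])/K[0,0],(uv[1]-K[1,2])/K[1,1]])
    if n=="wrist":
        r=np.hypot(*x);d=np.array([*(x*(np.sin(r)/max(r,1e-9))),np.cos(r)])
    else: d=np.array([*x,1.])
    return C,R.T@d
def onz(n,uv,z,info=None):
    C,d=ray(n,uv,info);return C+d*(z-C[2])/d[2]
def down(a):  # tool x axis at angle a, z down
    c,s=np.cos(a),np.sin(a);return np.array([[c,s,0],[s,-c,0],[0,0,-1.]])
E
python3 - <<'E'
from h import *
for k,uv in dict(small=(371,209.5),large=(374.5,234),square=(377.5,258.5)).items(): print(k,onz("top",uv,.06))
im=cv2.imread("pics/top1.png");
m=(im.max(2)<60).astype(np.uint8); mm=np.zeros_like(m);mm[180:222,222:262]=m[180:222,222:262]
n,l,st,ce=cv2.connectedComponentsWithStats(mm);print(st,ce)
hsv=cv2.cvtColor(im,cv2.COLOR_BGR2HSV)
t=cv2.inRange(hsv,(80,100,40),(100,255,255));c=np.argwhere(t[130:270,175:310]);pts=(c[:,::-1]+[175,130]).astype(np.float32)
(cx,cy),r=cv2.minEnclosingCircle(pts);print("rim",cx,cy,r,onz("top",(cx,cy),.104),r/449*1.07)
for uv in [(242,199),(245,191),(241,200)]: print(onz("top",uv,.174))
print(get_ee_rot(),get_eef_pos())
cv2.imwrite("pics/c1.png",np.hstack([cv2.resize(im[150:250,192:292],(400,400),interpolation=2),cv2.resize(im[185:285,325:425],(400,400),interpolation=2)]))
E
```

```text
small [ 0.51528511 -0.24200814  0.06      ]
large [ 0.45172374 -0.24797838  0.06      ]
square [ 0.38884644 -0.25260348  0.06      ]
[[     0      0    512    384 196018]
 [   228    185     28     29    590]] [[255.54176657 191.47616035]
 [241.62372881 199.42033898]]
rim 242.19088745117188 201.02447509765625 55.742103576660156 [0.54129713 0.09050833 0.104     ] 0.1328375296815732
[0.53963553 0.08894382 0.174     ]
[0.55835026 0.08149803 0.174     ]
[0.53733565 0.09133838 0.174     ]
[[ 9.29486641e-01  3.68855661e-01 -2.92450235e-04]
 [ 3.68855758e-01 -9.29486051e-01  1.05372733e-03]
 [ 1.16844878e-04 -1.08729743e-03 -9.99999402e-01]] [ 0.23045063 -0.5806199   0.23074868]
```

View pics/c1.png

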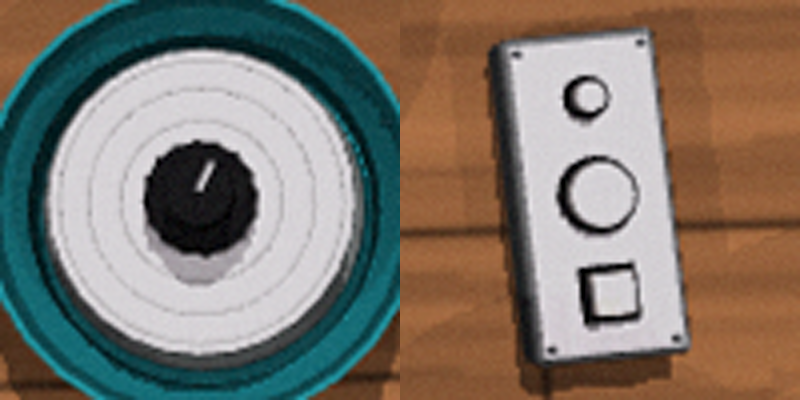

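The crop confirms it. Refined key-top centres are: small (373.5,209), large (376,233.7), square (378.5,258). The pointer starts near (242,197.5). I'll press the keys with the gripper shut, watching the force.

```bash
cat > press.py <<'E'
from h import *
P={k:onz("top",uv,.06) for k,uv in dict(large=(376,233.7),square=(378.5,258),small=(373.5,209)).items()}
print(P, [np.linalg.norm(P["large"]-P[k]) for k in("square","small")])
R=down(-0.5); print(solve_ik(P["large"]+[0,0,.03],R))
gripper_to(0.0); print(get_gripper_width(),get_contact_force())
first=True
for k,p in P.items():
    a=p+[0,0,.025]
    move_pose(a,R) if first else servo_line(a,speed=.15)
    first=False
    f0=get_contact_force()[2]; servo_line(p+[0,0,.002],speed=.05); log=[]
    for z in np.arange(.059,.0485,-.001):
        servo_line([p[0],p[1],z],speed=.03); sleep(.05)
        f=get_contact_force()[2]-f0; log.append((round(get_eef_pos()[2]*1e3,1),round(f,1)))
        if f>9: break
    sleep(.15); servo_line(a,speed=.08); sleep(.15)
    print(k,log,get_contact_force()[2]-f0,get_t())
E
python3 press.py
```

```text
{'large': array([ 0.45240308, -0.25188769,  0.06      ]), 'square': array([ 0.39005822, -0.25523457,  0.06      ]), 'small': array([ 0.5164299 , -0.24855715,  0.06      ])} [np.float64(0.06243463001689381), np.float64(0.06411338889211217)]
[-6.23389728e-01  5.38050196e-01  1.76071457e+00 -4.44089210e-16
  8.42827888e-01  1.44740660e+00]
-0.00010075391754215055 [ 0.19530356  0.67279338 -0.18967989]
large [(np.float64(59.2), np.float64(1.4)), (np.float64(58.1), np.float64(0.6)), (np.float64(57.0), np.float64(1.6)), (np.float64(56.0), np.float64(1.7)), (np.float64(55.0), np.float64(2.3)), (np.float64(54.0), np.float64(3.8)), (np.float64(53.7), np.float64(21.5))] -1.0852022380725461 5.9833
square [(np.float64(59.2), np.float64(1.9)), (np.float64(58.1), np.float64(2.1)), (np.float64(57.0), np.float64(3.0)), (np.float64(56.0), np.float64(3.0)), (np.float64(55.0), np.float64(3.6)), (np.float64(54.0), np.float64(5.4)), (np.float64(53.6), np.float64(24.8))] 0.285851176678231 10.1083
small [(np.float64(59.2), np.float64(2.2)), (np.float64(58.1), np.float64(1.4)), (np.float64(57.1), np.float64(1.7)), (np.float64(56.0), np.float64(2.2)), (np.float64(55.0), np.float64(3.2)), (np.float64(54.0), np.float64(3.4)), (np.float64(53.7), np.float64(18.4))] -0.9004474479057424 14.6583
```

All three keys bottomed at 6 mm, with the force jumping there, and each was released. Now I'll go above the cap, open, and take a close look.

Run:
```python
from h import *
p=get_eef_pos(); servo_line([p[0],p[1],.25],speed=.2)
C=[.541,.0905,.26]
for a in np.arange(-3,3.1,.5):
    q=solve_ik(C,down(a)); print(round(a,1), None if q is None else np.round(q,2))
import numpy as np
b=np.arctan2(C[1],C[0])
move_pose(C,down(b)); gripper_to(.085)
i=camera_info("wrist"); im=snapshot("wrist"); np.save("w1.npy",i,allow_pickle=True)
cv2.imwrite("pics/w1.png",im[:,:,::-1]); print(get_qpos(),get_t(),get_eef_pos(),get_gripper_width())
```

```text
-3.0 [ 0.06  0.36  1.5  -0.    1.29 -1.66]
-2.5 [ 0.06  0.36  1.5  -0.    1.29 -2.16]
-2.0 [ 0.06  0.36  1.5  -0.    1.29 -2.66]
-1.5 None
-1.0 [ 0.06  0.36  1.5  -0.    1.29  2.63]
-0.5 [ 0.06  0.36  1.5  -0.    1.29  2.13]
0.0 [ 0.06  0.36  1.5  -0.    1.29  1.63]
0.5 [ 0.06  0.36  1.5  -0.    1.29  1.13]
1.0 [ 0.06  0.36  1.5  -0.    1.29  0.63]
1.5 [ 0.06  0.36  1.5  -0.    1.29  0.13]
2.0 [ 0.06  0.36  1.5  -0.    1.29 -0.37]
2.5 [ 0.06  0.36  1.5  -0.    1.29 -0.87]
3.0 [ 0.06  0.36  1.5  -0.    1.29 -1.37]
[ 5.69239498e-02  3.57605239e-01  1.49546069e+00 -1.83987831e-05
  1.28843227e+00  1.46193491e+00] 17.75 [0.5410053  0.09052022 0.2600416 ] 0.08517358900506741
```

View pics/w1.png

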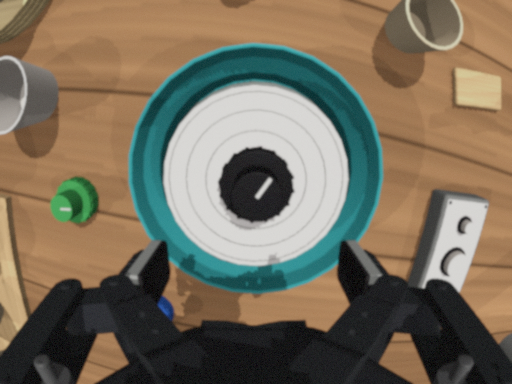

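The wrist view shows the cap straight ahead, its pointer running from (258,197) to (270,177) and the teal rim all around it. I'll work out the axis from pointer, rim and wheel head.

```bash
cat >> h.py <<'E'
def pointer(im,info,z=.174,box=(100,300,180,340),n="wrist"):
    """white line inside the black blob -> (two end points in world)"""
    y0,y1,x0,x1=box; s=im[y0:y1,x0:x1].astype(int)
    blk=(s.max(2)<70).astype(np.uint8)
    cs,_=cv2.findContours(blk,cv2.RETR_CCOMP,cv2.CHAIN_APPROX_NONE)
    c=max(cs,key=cv2.contourArea); m=cv2.drawContours(np.zeros_like(blk),[c],-1,1,-1)
    m=cv2.erode(m,np.ones((5,5)))
    w=((s.min(2)>110)&(m>0)).astype(np.uint8); k,l,st,ce=cv2.connectedComponentsWithStats(w)
    if k<2: return None
    j=1+st[1:,4].argmax(); p=(np.argwhere(l==j)[:,::-1]+[x0,y0]).astype(np.float32)
    W=np.array([onz(n,q,z,info)[:2] for q in p])
    u=np.linalg.svd(W-W.mean(0))[2][0]; t=(W-W.mean(0))@u
    return W.mean(0)+u*t.min(),W.mean(0)+u*t.max(),len(p)
E
python3 - <<'E'
from h import *
i=np.load("w1.npy",allow_pickle=True).item(); im=cv2.imread("pics/w1.png")
a,b,n=pointer(im,i); print(a,b,n,np.linalg.norm(a-b),np.arctan2(*(b-a)[::-1]))
hsv=cv2.cvtColor(im,cv2.COLOR_BGR2HSV)
def fit(pts,z):
    W=np.array([onz("wrist",p,z,i)[:2] for p in pts]); A=np.c_[2*W,np.ones(len(W))]
    for _ in range(3):
        s=np.linalg.lstsq(A,(W**2).sum(1),rcond=None)[0]; r=np.sqrt(s[2]+s[:2]@s[:2])
        e=abs(np.hypot(*(W-s[:2]).T)-r); k=e<max(2*np.median(e),.001); W,A=W[k],A[k]
    return s[:2],r,np.median(e)
def cont(m):
    c=max(cv2.findContours(m,cv2.RETR_EXTERNAL,cv2.CHAIN_APPROX_NONE)[0],key=cv2.contourArea)[:,0]; return c
t=cv2.inRange(hsv,(80,100,30),(100,255,255)); c=cont(t); c=c[c[:,1]<235]; print("rim",fit(c,.104))
w=cv2.inRange(hsv,(0,0,120),(180,50,255)); w[:, :130]=0; w[:,385:]=0; w[:70]=0;c=cont(w); c=c[c[:,1]<250]; print("head",fit(c,.115))
E
```

```text
[0.56247257 0.0810045 ] [0.54417345 0.08971056] 143 0.02026457568244097 2.697521558519341
rim (array([0.54516924, 0.08956559]), np.float64(0.13677276185307435), np.float64(0.00027904076307930237))
head (array([0.54608742, 0.08971817]), np.float64(0.09436783790353663), np.float64(0.00043705874767542563))
```

Axis ≈ (0.545,0.0897), with the pointer base, rim and head agreeing within 2 mm and radii of 137 and 94 mm against the expected 140 and 95. Pointer bearing is −0.44 rad. Next: grip, then turn counter-clockwise in small steps while watching the moment.

Run:
```python
from h import *
C=np.array([.545,.0897]); R=down(1.63)
move_pose([*C,.215],R); servo_line([*C,.144],speed=.06)
f0=get_contact_force(); m0=get_moment()
print("pre",f0,m0); gripper_to(.0); print("w",get_gripper_width(),get_contact_force()-f0,get_moment()-m0,get_eef_pos(),get_t())
m0=get_moment();q0=np.array(get_qpos())
for d in np.arange(3,31,3):
    q=q0.copy(); q[5]-=np.radians(d); goto_joints(q); 
    m=get_moment()-m0; print(d,np.round(m,2),np.round(get_contact_force()-f0,1))
    if abs(m[2])>.6: break
i=camera_info("wrist"); np.save("w2.npy",i,allow_pickle=True); cv2.imwrite("pics/w2.png",snapshot("wrist")[:,:,::-1]); print(get_qpos(),get_t())
```

```text
pre [-0.54010247  0.06945978  0.02951084] [-0.02355405 -0.00194673 -0.00716438]
w 0.041044007999524845 [-1.92956331  0.17455341  8.26550392] [ 0.01664219  0.40458578 -0.0155556 ] [0.54500379 0.0896942  0.14441014] 20.9333
3 [-0.08 -0.29  0.08] [-0.3 -0.3  1.9]
6 [ 0.01 -0.32  0.13] [0.3 0.3 1.1]
9 [ 0.08 -0.42  0.08] [0.4 0.1 2.2]
12 [ 0.05 -0.45  0.06] [0.3 0.2 1.9]
15 [-0.01 -0.42  0.1 ] [0.1 0.2 2.2]
18 [ 0.04 -0.42  0.08] [ 0.7 -0.2  3. ]
21 [-0.03 -0.42  0.15] [1.  0.2 3.8]
24 [ 0.07 -0.44  0.14] [ 0.2 -0.5  3.7]
27 [ 0.03 -0.47  0.07] [0.1 0.5 3.8]
30 [-0.01 -0.41  0.16] [0.9 0.2 3.5]
[ 5.50073540e-02  4.95134314e-01  1.62775646e+00 -4.41053540e-05
  1.01834956e+00 -5.25016404e-01] 23.4833
```

View pics/w2.png

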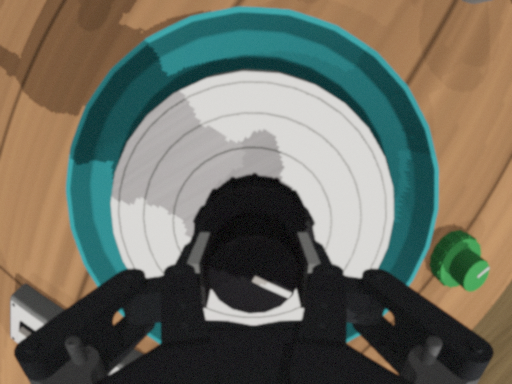

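The pointer is visible between the fingers, from (254,278) to (292,295). I'll check its bearing to tell turning from slipping.

Run:
```python
from h import *
i=np.load("w2.npy",allow_pickle=True).item()
a,b=[onz("wrist",p,.174,i)[:2] for p in((254,278),(292,295))]; print(a,b,np.linalg.norm(b-a),np.arctan2(*(b-a)[::-1]))
```

```text
[0.54559881 0.09019376] [0.5651666  0.09172988] 0.01962798722762475 0.07834171563085211
```

The pointer turned from −0.444 to +0.078 rad, exactly the 30° commanded, so counter-clockwise loosens it. On to 80°, recheck, then lift.

Run:
```python
from h import *
m0=get_moment();f0=get_contact_force();q0=np.array(get_qpos())
for d in (17,34,50):
    q=q0.copy(); q[5]-=np.radians(d); goto_joints(q); print(d,np.round(get_moment()-m0,2),np.round(get_contact_force()-f0,1))
p=get_eef_pos()
for dz in (.003,.006,.012):
    servo_line([p[0],p[1],p[2]+dz],speed=.02); sleep(.1); f=get_contact_force()-f0; print(dz,f,get_gripper_width())
    if f[2]<-20: raise SystemExit("stuck")
servo_line([p[0],p[1],p[2]+.1],speed=.06); sleep(.5)
i=camera_info("wrist"); cv2.imwrite("pics/w3.png",snapshot("wrist")[:,:,::-1]); cv2.imwrite("pics/s3.png",snapshot("scene")[:,:,::-1])
print(get_eef_pos(),get_ee_rot()[:,2],get_gripper_width(),get_t(),get_qpos()[5])
w=cv2.resize(cv2.imread("pics/w3.png"),(400,300)); s=cv2.resize(cv2.imread("pics/s3.png")[60:360,80:480],(400,300)); cv2.imwrite("pics/j3.png",np.hstack([w,s]))
```

```text
17 [ 0.   -0.02 -0.03] [ 0.2 -1.1 -1. ]
34 [ 0.    0.04 -0.06] [-0.  -0.7  0.1]
50 [-0.05  0.22  0.02] [-1.4 -0.5  1.1]
0.003 [-0.7028242  -0.55953443 -5.67112143] 0.04032173107771586
0.006 [-0.49491599 -1.82410099 -6.42596195] 0.0404330097740782
0.012 [ 0.26745129 -0.81198887 -5.76017817] 0.040455599438292106
[0.54488075 0.08967957 0.2444394 ] [ 3.61610516e-04 -2.59525480e-05 -9.99999934e-01] 0.040474733932278704 28.225 -1.3977098835650763
```

View pics/j3.png

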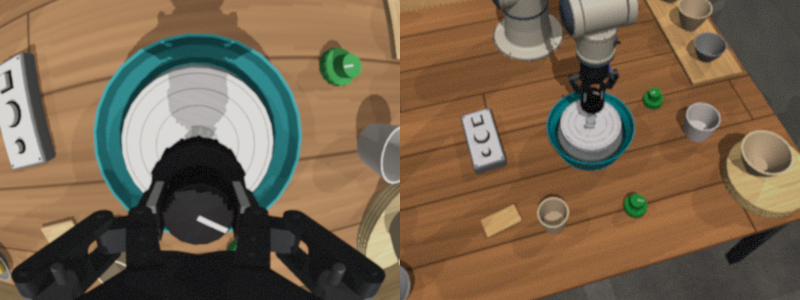

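The cap is in the jaws, clear of the now-visible spindle, with its pointer unmoved relative to the gripper. Pot, tub and rib stand where they were.

Run:
```python
from workcell import *
print(get_gripper_width(),get_eef_pos(),get_t()); hand_in()
```

```text
0.040474733932278704 [0.54488075 0.08967957 0.2444394 ] 28.225
the job is handed in; nothing more can be done
```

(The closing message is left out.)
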